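# Change over the sample display from the stock box

## Robot

A 6-joint arm with a two-finger parallel gripper is mounted at the origin on the work surface. World frame = base frame: x ahead of the robot, y to its left, z up, the work surface at z = 0. Lengths are in mm, angles in rad, forces in N, time in s.
With the tool pointing down it reaches from about 350 to 975 mm from the base axis. Payload 7.1 kg.
Tool frame: the origin (TCP) lies on the front face of the gripper's body, between the roots of the fingers; the fingertips stand 80 mm ahead of it and the grasp point (between the pads) lies 61 mm ahead of it (env.tips_ahead is the distance from the TCP to the fingertips, in mm); z points along the fingers, y is the line along which they close (so a half turn about z gives the same grasp; the last joint's range is limited). The gripper opens to 88 mm and grips with 3 to 60 N. Pads are 20 mm wide; open, the fingers measure 115 mm over their backs; the gripper's body (75 mm by 178 mm) begins 61 mm behind the grasp point.
Start: joints at [1.122, 0.423, 1.63, -0, 1.089, -0.019], TCP at [260.398, 568.153, 302.675] pointing down, gripper open.
Joint ranges: [-3, 3], [-0.9, 2.11], [0.09, 2.58], [-1.31, 4.45], [0.11, 2.69], [-2.54, 2.54]. Speed limits (rad/s): [2.39, 2.39, 3.01, 3.14, 3.14, 3.14].

## Interface

Orientations are given as a unit quaternion [x, y, z, w].
In Python, from station import env, set_gripper, viewer, workorder gives the robot as it stands. Calls block until the motion is done:
- env.reach(position, orientation): joint-space move of the TCP to a pose.
- env.move_l(position, rot=None, rate=150, f_stop=None): straight line of the TCP; rot=None keeps the orientation; rate is the mean speed in mm/s. With f_stop (N) it stops when the force on the tool has changed by that much, and returns True; else False.
- env.move_joints(angles): joint-space move.
- set_gripper(opening): finger opening in mm; the grip force is fixed at half the most; returns when the fingers have stopped.
- env.hold(seconds).
- env.ik(position, orientation): joint angles nearest the present ones, or None.
- env.read_state(): the state.
- viewer.camera(name): name is "scene" or "top"; returns the picture (400x640x3 uint8, blue, green, red); there is no depth.
- viewer.camera_params(name): a dict with "fx", "fy", "cx", "cy" (pixels), "dist" ([k1, k2, p1, p2, k3] as OpenCV has them; the pictures are not rectified), "pose" (4x4, takes a point from camera to world coordinates). Camera axes: x right, y up, looking along -z (the intrinsics and any distortion apply to the point x, -y, -z); pixel columns grow to the right and rows downward; lengths in mm; the calibration is good to about 2 mm. A picture is of the moment at which its call begins. camera_params takes no time and is no camera call.
A pose or a line that the arm cannot do raises env.IKError and nothing moves.
- workorder.sign_off(): hands the job in; it is judged then, once.
The state is a dict: "time_s": time; "qpos": joint angles; "dq": joint speeds; "tau": joint torques, N m; "tool_pos": TCP position; "orientation": TCP orientation; "force": force on the tool from outside, world axes, zero at the start; "wrist_torque": the same for the moment, N m; "width": finger opening in mm; "grip_force": force on a finger pad.
Only numpy, scipy, OpenCV 4.12 (cv2) and the standard library are available. Lean on these libraries where they do the work, as an engineer would, in place of code of your own. Each camera call takes 0.05 s, during which the arm holds its last target. There are 200 camera calls.

## Task

Lever up the lid of the wooden stock box with the flat blade and leave it standing open, then change the stock over: every tall glass jar from the box goes out upright in the middle of a cork coaster on the display board (one to a coaster), and every low metal tin from the board goes upright onto the floor of the box. When all are exchanged shut the lid fully; the blade must end up lying flat on its white rest again, and the cup, bottle and spoon nearby are to be left where they are.

Things in the scene. Friction and masses are not known exactly. Their poses are not given: they have to be found in the camera images.
- box: plywood stock box fixed to the table, 160 (x) x 250 (y) x 66 mm high without its lid; origin: centre of its underside; its front is its -x side, facing the robot within 0.15 rad. Walls and floor 6 mm thick, front wall 9 mm lower, no dividers. The jars stand in its left and right halves, about 60 mm either side of its centre along y
- slot (a point): middle of the slot under the lid's front edge, at the box's outer front face (box frame x = -80 mm, 61.5 mm above the table); the slot is 9 mm high (57 to 66 mm above the table), 238 mm long and open to the inside, too low for a fingertip; frame as the box's
- lid (a joint): hinge of the wooden lid (160 x 250 x 8 mm, 220 g, no handle, flush with the box's outside). 0 = shut, grows as its front edge rises, 1.57 = standing upright, stop at 1.8 rad. The hinge is stiff: the lid stays at any angle; about 3 N at the front edge moves it
- hinge (a point): fixed point: middle of the lid's hinge axis, on the top of the box's rear edge (box frame x = +80 mm, z = 66 mm); the axis runs along the box's y. The lid's underside passes through it
- lid_edge (a point): middle of the front lower edge of the lid, 160 mm from the hinge
- blade: loose lever tool, 90 g, lying along its own x: wooden handle 105 long, 16 wide (y), 24 mm high (x from -75 to +30 mm), and a flat steel blade 26 mm wide, 2.5 mm thick pointing to +x (x from +30 to +100 mm), level, its mid-plane 12 mm above the handle's underside. Origin: underside of the handle, at x = 0, a good grip point near the centre of mass
- rest: fixed white plastic slab 220 (x) x 100 (y) x 12 mm high on which the blade lies and to which it returns; origin at the centre of its underside. To the right or left of the box
- display: fixed thin dark wood display board 260 (x) x 140 (y) x 4 mm high; origin at the centre of its underside. On the other side of the box from the rest
- coaster0 (a point): top centre of the first cork disc (72 mm across, level with the board's top), at board x = -56 mm
- coaster1 (a point): top centre of the second cork disc, at board x = +56 mm
- cup: bystander: paper cup 80 mm tall, origin under its centre
- pump: bystander: white plastic bottle 150 mm tall, origin under its centre
- scoop: bystander: spoon lying beyond the box, origin under its middle
- jar0: tall amber glass jar with steel cap, 46 mm across, 56 mm tall, 90 to 180 g; origin at the centre of its underside; starts in the box; may be absent (1 or 2 jars)
- tin0: low round aluminium tin, 54 mm across, 36 mm tall, 75 to 155 g; origin at the centre of its underside; starts on the display board (there are always two tins)
- jar1: tall amber glass jar with steel cap, 46 mm across, 56 mm tall, 90 to 180 g; origin at the centre of its underside; starts in the box; may be absent (1 or 2 jars)
- tin1: low round aluminium tin, 54 mm across, 36 mm tall, 75 to 155 g; origin at the centre of its underside; starts on the display board (there are always two tins)
Not all that is in view belongs to the job. Several things have the shape of the blade; the one meant has the colours described above.

How it is judged (in metres and radians):
On the way, in this order (a step that is already met when the one before it is completed fails the run):
1. the lid is raised past 0.3 rad by the blade pressing against it (value of joint lid above 0.3 rad and contact force between blade and lid above 0.2 N), for 0.1 s.
2. the lid stands open, past 1.2 rad (value of joint lid above 1.2 rad), for 0.2 s.
3. with the lid open, all jars stand on the coasters and all tins in the box ((horizontal distance between jar0 and coaster0 below 0.022 m or horizontal distance between jar0 and coaster1 below 0.022 m) and z of jar0 in the frame of display between 0 and 0.01 m and angle between each of jar0, jar1, tin0, tin1's own z axis and vertical below 0.15 rad and linear speed of each of jar0, jar1, tin0, tin1 below 0.02 m/s and (horizontal distance between jar1 and coaster0 below 0.022 m or horizontal distance between jar1 and coaster1 below 0.022 m) and z of jar1 in the frame of display between 0 and 0.01 m and x of tin0 in the frame of box between -0.06 and 0.06 m and y of tin0 in the frame of box between -0.105 and 0.105 m and z of tin0 in the frame of box between 0 and 0.013 m and x of tin1 in the frame of box between -0.06 and 0.06 m and y of tin1 in the frame of box between -0.105 and 0.105 m and z of tin1 in the frame of box between 0 and 0.013 m and value of joint lid above 0.8 rad), for 0.2 s.
At the end, for the whole second after the job is handed in: every jar stands upright (within 0.15 rad), centred within 22 mm on a coaster; every tin stands upright on the box's floor; the lid is shut (below 0.05 rad); the blade lies flat on its rest (origin within 70 mm along and 45 mm across of its middle); all released and at rest ((horizontal distance between jar0 and coaster0 below 0.022 m or horizontal distance between jar0 and coaster1 below 0.022 m) and z of jar0 in the frame of display between 0 and 0.01 m and angle between each of jar0, jar1, tin0, tin1, blade's own z axis and vertical below 0.15 rad and linear speed of each of jar0, jar1, tin0, tin1, blade below 0.02 m/s and (horizontal distance between jar1 and coaster0 below 0.022 m or horizontal distance between jar1 and coaster1 below 0.022 m) and z of jar1 in the frame of display between 0 and 0.01 m and x of tin0 in the frame of box between -0.06 and 0.06 m and y of tin0 in the frame of box between -0.105 and 0.105 m and z of tin0 in the frame of box between 0 and 0.013 m and x of tin1 in the frame of box between -0.06 and 0.06 m and y of tin1 in the frame of box between -0.105 and 0.105 m and z of tin1 in the frame of box between 0 and 0.013 m and value of joint lid below 0.05 rad and x of blade in the frame of rest between -0.07 and 0.07 m and y of blade in the frame of rest between -0.045 and 0.045 m and z of blade in the frame of rest between 0.006 and 0.02 m); the robot touches nothing.
It fails at once if the cup is moved by more than 30 mm (distance of cup from where it was at the start of the episode above 0.03 m).
It fails at once if the bottle is moved by more than 30 mm (distance of pump from where it was at the start of the episode above 0.03 m).
It fails at once if the spoon is moved by more than 30 mm (distance of scoop from where it was at the start of the episode above 0.03 m).
Of jar0, jar1 only 1 to 2 are there at a start; the rules pass over those that are not, and their reading is None.
At some moment in a run one of jar0, jar1, tin0, tin1 may be knocked a few centimetres aside while the robot is not near it.
It also fails if it takes over 210 s, if anything falls off the work surface, if the arm or the gripper's body presses on something with over 40 N, if the wrist force passes 120 N, or if a joint passes its speed limit or range.

## Working session

There is one attempt and no reset: what is moved stays moved. The work goes in short steps, each a Python script; the robot and the scene stay as the last script left them, time stands still between calls to the robot, and variables do not carry over. Pictures are saved under pics/ and viewed, at most 14 in all, crops included, and the job is handed in when it is done.

```bash
ls; mkdir -p pics
python3 - <<'E'
from station import env, viewer
import cv2, numpy as np
for n in ("top","scene"):
    cv2.imwrite(f"pics/{n}0.png", viewer.camera(n)); p=viewer.camera_params(n)
    print(n,{k:np.round(v,3).tolist() for k,v in p.items()})
print(env.read_state()["time_s"])
E
```

```text
pics
top {'fx': 424.386, 'fy': 424.386, 'cx': 325.746, 'cy': 199.87, 'dist': [-0.022, 0.0, 0.0, 0.0, 0.0], 'pose': [[-0.021, 0.989, -0.147, 315.287], [-1.0, -0.023, -0.009, -3.502], [-0.012, 0.147, 0.989, 1170.664], [0.0, 0.0, 0.0, 1.0]]}
scene {'fx': 366.819, 'fy': 366.819, 'cx': 319.239, 'cy': 197.618, 'dist': [-0.034, 0.0, 0.0, 0.0, 0.0], 'pose': [[-0.64, -0.649, 0.412, 956.843], [0.768, -0.541, 0.342, 372.335], [0.001, 0.536, 0.845, 1045.235], [0.0, 0.0, 0.0, 1.0]]}
0.1
```

View pics/top0.png

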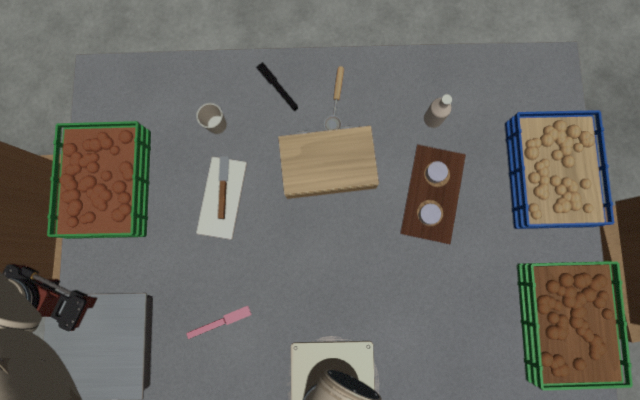

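View pics/scene0.png

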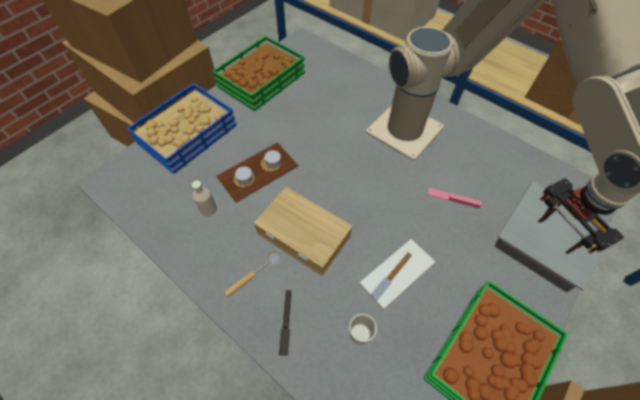

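Candidates for the blade: black tool (278,86), pink tool (218,322), and the brown-handled steel one on the white slab (222,190). I choose the last by its colours and check it in a crop.

```bash
cat > h.py <<'E'
from station import env, set_gripper, viewer, workorder
import cv2, numpy as np
from scipy.spatial.transform import Rotation as R
P={n:viewer.camera_params(n) for n in("top","scene")}
def px2w(uv,z,cam="top"):
    p=P[cam];K=np.array([[p["fx"],0,p["cx"]],[0,p["fy"],p["cy"]],[0,0,1.]])
    n=cv2.undistortPoints(np.array([[uv]],float),K,np.array(p["dist"]))[0,0]
    T=np.array(p["pose"]);d=T[:3,:3]@[n[0],-n[1],-1];o=T[:3,3]
    return o+d*(z-o[2])/d[2]
def w2px(X,cam="top"):
    p=P[cam];K=np.array([[p["fx"],0,p["cx"]],[0,p["fy"],p["cy"]],[0,0,1.]])
    T=np.array(p["pose"]);c=T[:3,:3].T@(np.array(X,float)-T[:3,3])
    return cv2.projectPoints(np.array([[c*[1,-1,-1]]]),np.zeros(3),np.zeros(3),K,np.array(p["dist"]))[0].ravel()
def save(img,name,x0,y0,x1,y1,s):
    cv2.imwrite(f"pics/{name}.png",cv2.resize(img[y0:y1,x0:x1],None,fx=s,fy=s,interpolation=cv2.INTER_CUBIC))
def down(yaw):  # tool z down, tool x along yaw, (closing axis y = yaw-90)
    return (R.from_euler("z",yaw)*R.from_euler("x",np.pi)).as_quat()
E
python3 - <<'E'
from h import *
im=cv2.imread("pics/top0.png")
a=cv2.resize(im[115:250,190:390],None,fx=4,fy=4,interpolation=cv2.INTER_CUBIC)
cv2.imwrite("pics/c1.png",a)
b=cv2.resize(im[115:250,290:490],None,fx=4,fy=4,interpolation=cv2.INTER_CUBIC)
cv2.imwrite("pics/c2.png",b)
s=env.read_state(); print(R.from_quat(s["orientation"]).as_matrix().round(3))
E
```

```text
[[-0.909  0.417 -0.001]
 [ 0.417  0.909 -0.001]
 [ 0.    -0.001 -1.   ]]
```

View pics/c1.png

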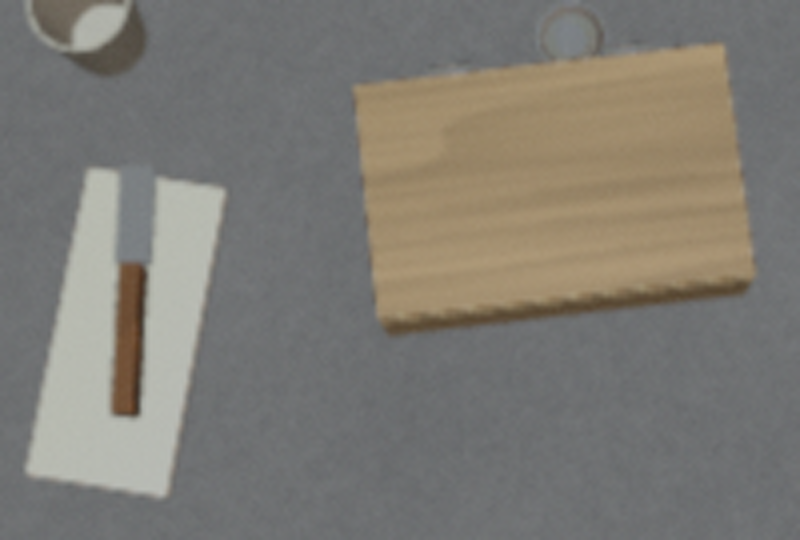

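View pics/c2.png

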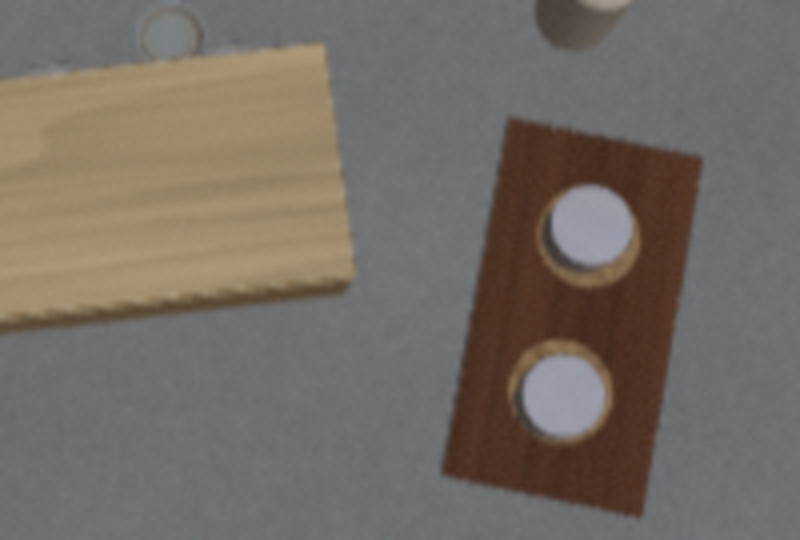

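The crop confirms it: brown wooden handle and steel blade on the white slab, blade tip up (+x). Lid, board with two tins on cork coasters are clearly seen. Now fit poses.

```bash
cat > fit.py <<'E'
from h import *
def pts(l,x0,y0,z): return np.array([px2w(((a+.5)/4-.5+x0,(b+.5)/4-.5+y0),z)[:2] for a,b in l])
def rect(l,x0,y0,z,dx,dy): # order RL,RR,FR,FL
    w=pts(l,x0,y0,z); m=np.array([[dx,dy],[dx,-dy],[-dx,-dy],[-dx,dy]])/2
    c=w.mean(0); q=w-c; yaw=np.arctan2((m[:,0]*q[:,1]-m[:,1]*q[:,0]).sum(),(m*q).sum())
    e=c+m@R.from_euler("z",yaw).as_matrix()[:2,:2].T-w
    return c.round(1),round(yaw,4),np.abs(e).max().round(1)
if __name__=="__main__":
    print("box",rect([(356,87),(724,44),(753,280),(380,320)],190,115,74,160,250))
    print("rest",rect([(88,168),(226,187),(167,497),(26,474)],190,115,12,220,100))
    print("disp",rect([(508,117),(703,156),(641,517),(442,474)],290,115,4,260,140))
    print("tins",pts([(592,225),(563,396)],290,115,40).round(1).tolist())
    print("coast",pts([(589,235),(560,392)],290,115,4).round(1).tolist())
    h=pts([(131.5,263),(126,413)],190,115,36);t=pts([(137,165)],190,115,25.2)
    print("blade",h,t,"yaw",np.arctan2(*(h[0]-h[1])[::-1]),np.arctan2(*(t[0]-h[1])[::-1]),np.linalg.norm(h[0]-h[1]),np.linalg.norm(t[0]-h[1]))
    for u in [(210,117),(441,108),(332,124)]: print(u,px2w(u,40).round())
E
python3 fit.py
```

```text
box (array([585.3,  -1.4]), np.float64(0.0897), np.float64(2.1))
rest (array([502.5, 296.7]), np.float64(-0.1775), np.float64(1.3))
disp (array([ 501.8, -291.7]), np.float64(-0.2314), np.float64(1.0))
tins [[556.4, -298.6], [440.1, -272.2]]
coast [[556.9, -305.5], [446.9, -278.9]]
blade [[544.58908995 288.06841226]
 [441.61006499 290.25824497]] [[616.18026285 288.08732437]] yaw -0.021261637799618854 -0.012435162063252472 103.00230555678236 174.583695905221
(210, 117) [725. 325.  40.]
(441, 108) [ 735. -319.   40.]
(332, 124) [696. -15.  40.]
```

```bash
cat >> h.py <<'E'
BOX=np.array([585.3,-1.4]);BY=0.0897
REST=np.array([502.5,296.7]);DISP=np.array([501.8,-291.7]);DY=-0.2314
BL=np.array([516.6,289.0]);BLY=-0.016
def fr(o,yaw,x,y,z): return np.array([o[0]+np.cos(yaw)*x-np.sin(yaw)*y,o[1]+np.sin(yaw)*x+np.cos(yaw)*y,z])
def bx(x,y,z): return fr(BOX,BY,x,y,z)
def ds(x,y,z): return fr(DISP,DY,x,y,z)
G=15.   # grip point along the blade; tip is 100-G ahead
def tip(x,z,y=0): return bx(x-(100-G),y,z+70)  # TCP for blade tip mid-plane at box x, z
def st():
    s=env.read_state(); return round(s["time_s"],1),np.round(s["tool_pos"],1),np.round(s["force"],1),round(s["width"],1),round(s["grip_force"],1)
E
python3 - <<'E'
from h import *
for k in (0,np.pi):
  for n,p,y in [("blade",fr(BL,BLY,G,0,94),BLY),("slot",tip(-105,61.5),BY),("up",tip(70,196),BY),("jarL",bx(0,60,105),BY),("tin",ds(56,0,100),DY)]:
    q=env.ik(p,down(y+k)); print(k,n,None if q is None else np.round(q,2))
E
```

```text
0 blade [ 0.48  0.69  1.77 -0.    0.69  2.06]
0 slot [-0.08  0.43  2.22 -0.    0.5   1.4 ]
0 up [-0.03  0.39  1.78 -0.    0.97  1.46]
0 jarL [ 0.08  0.65  1.82 -0.    0.68  1.56]
0 tin [-0.52  0.71  1.7  -0.    0.74  1.28]
3.141592653589793 blade [ 0.48  0.69  1.77  0.    0.69 -1.08]
3.141592653589793 slot [-0.08  0.43  2.22  0.    0.5  -1.74]
3.141592653589793 up [-0.03  0.39  1.78  0.    0.97 -1.69]
3.141592653589793 jarL [ 0.08  0.65  1.82  0.    0.68 -1.58]
3.141592653589793 tin [-0.52  0.71  1.7   0.    0.74 -1.86]
```

Run:
```python
from h import *
set_gripper(50)
env.reach(fr(BL,BLY,G,0,180),down(BLY))
print(env.move_l(fr(BL,BLY,G,0,94),rate=80,f_stop=8),st())
set_gripper(0); print(st())
env.move_l(fr(BL,BLY,G,0,200),rate=100); print(st())
env.reach(tip(-120,90),down(BY)); 
env.move_l(tip(-105,61.5),rate=80); print(st())
for c in("top","scene"):
    cv2.imwrite(f"pics/{c}1.png",viewer.camera(c))
ims=[cv2.imread(f"pics/{c}1.png") for c in("top","scene")]
a=[]
for im,c in zip(ims,("top","scene")):
    u,v=w2px(bx(-95,0,61),c).astype(int); a.append(cv2.resize(im[v-37:v+37,u-50:u+50],None,fx=4,fy=4,interpolation=cv2.INTER_CUBIC)); print(c,u,v)
cv2.imwrite("pics/c3.png",np.hstack(a))
```

```text
False (3.9, array([531.9, 288.9,  94.5]), array([-0.1, -0.4,  0.4]), 50.0, 0.0)
(4.5, array([531.7, 288.8,  94.2]), array([0.2, 0.2, 0.9]), 15.7, 29.9)
(5.7, array([531.2, 288.6, 199.3]), array([ 0.4,  0.5, -1.7]), 15.8, 29.9)
(7.6, array([396. , -18.2, 131.3]), array([-0.4,  0.3, -0.9]), 15.9, 29.9)
top 331 195
scene 320 203
```

View pics/c3.png

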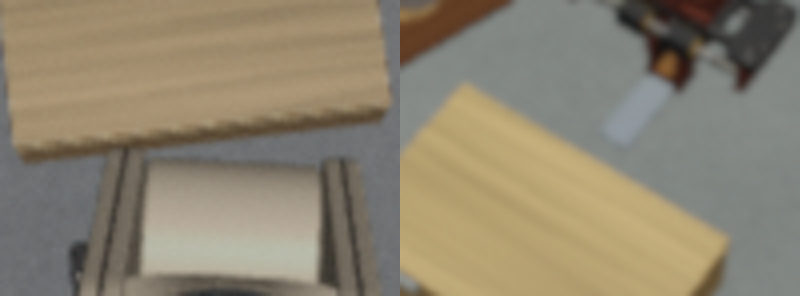

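The blade is held (width 16) and points at the slot; its tip is seen at about scene pixel (324,200). Insert with a force stop.

Run:
```python
from h import *
print("tip expected",w2px(bx(-105,0,61.5),"scene"))
r=env.move_l(tip(-50,61.5),rate=40,f_stop=5); print(r,st())
```

```text
tip expected [322.11051402 201.02316774]
False (9.2, array([450.6, -13.5, 131.5]), array([-0.7,  0.3, -0.5]), 16.0, 29.9)
```

Run:
```python
from h import *
def arc(th,r=130): return tip(80-r*np.cos(th), 66-1.25+r*np.sin(th))
for th in np.arange(0.0,1.51,0.1):
    env.move_l(arc(th),rate=60)
    if round(th*10)%3==0: print(round(th,1),st())
print(st())
im=[viewer.camera(c) for c in("top","scene")]
cv2.imwrite("pics/o1.png",np.hstack([cv2.resize(i[60:280,180:480],(400,293)) for i in im]))
```

```text
0.0 (9.4, array([450.7, -13.5, 134.9]), array([ 0.2,  0.4, -1.7]), 15.8, 29.9)
0.3 (10.5, array([457.1, -13. , 173.7]), array([ 0.8, -0.1, -0.5]), 15.4, 30.0)
0.6 (11.6, array([474.2, -11.4, 208.7]), array([ 0.1,  0.9, -1.5]), 16.0, 30.0)
0.9 (12.7, array([500.7,  -9.1, 237. ]), array([-0.6,  0. , -1.3]), 15.8, 30.0)
1.2 (13.8, array([534.2,  -6. , 256.2]), array([0.2, 0.4, 0. ]), 15.8, 30.0)
1.5 (14.9, array([571.8,  -2.6, 264.5]), array([-0.2,  0.2, -0.4]), 15.8, 30.0)
(14.9, array([571.8,  -2.6, 264.5]), array([-0.2,  0.2, -0.4]), 15.8, 30.0)
```

View pics/o1.png

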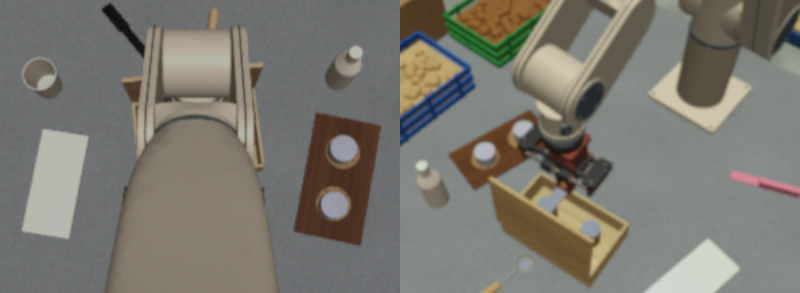

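The lid stands open (about upright), blade still held. Return the blade to the rest, then look.

Run:
```python
from h import *
env.move_l(tip(-40,195),rate=150)
env.reach(fr(BL,BLY,G,0,180),down(BLY))
env.move_l(fr(BL,BLY,G,0,105),rate=120)
print(env.move_l(fr(BL,BLY,G,0,94),rate=25,f_stop=6),st())
set_gripper(45)
env.move_l(fr(BL,BLY,G,0,200),rate=150); print(st())
env.reach([420,250,300],down(0))
im=viewer.camera("top"); cv2.imwrite("pics/top2.png",im)
save(im,"c4",190,90,490,250,2.66)
```

```text
True (18.4, array([531.5, 288.8,  94.1]), array([-0.9, -0.8,  4.4]), 15.9, 30.0)
(19.9, array([531.1, 288.5, 199.3]), array([ 0.6, -0.1, -0.8]), 44.5, 0.0)
```

View pics/c4.png

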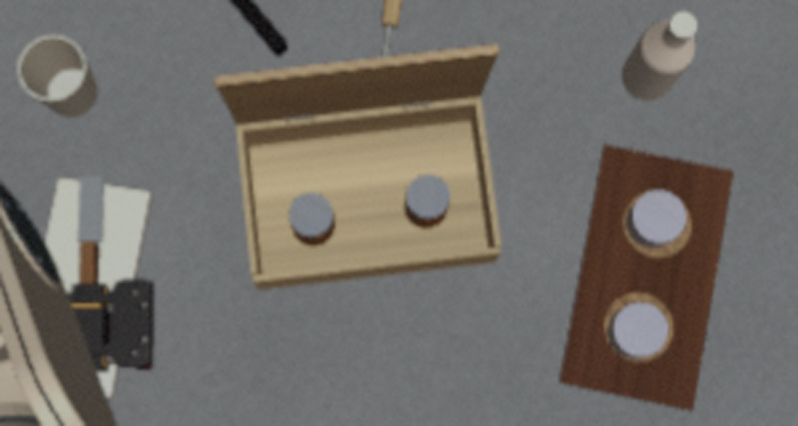

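Blade is back on the rest; lid open; two jars at crop (312,217) and (428,198), tins still on coasters. Measure all automatically.

```bash
cat >> h.py <<'E'
def find(img,exp,z,rad=22,d=6):
    """centre (world xy) of the bluish round top at height z nearest the expected world xy"""
    u,v=w2px([exp[0],exp[1],z]); i=img.astype(int)
    m=((i[...,0]-i[...,2]>d)).astype(np.uint8)
    k=np.zeros_like(m); cv2.circle(k,(int(round(u)),int(round(v))),rad,1,-1); m&=k
    m=cv2.morphologyEx(m,cv2.MORPH_OPEN,np.ones((3,3),np.uint8))
    n,l,s,c=cv2.connectedComponentsWithStats(m)
    if n<2: return None
    j=1+np.argmax(s[1:,4]); return px2w(c[j],z)[:2],int(s[j,4])
def inbox(p): d=np.array(p)-BOX; c,s=np.cos(BY),np.sin(BY); return np.array([c*d[0]+s*d[1],-s*d[0]+c*d[1]])
E
python3 - <<'E'
from h import *
im=cv2.imread("pics/top2.png")
for n,p,z in [("jL",px2w((307,171.5),62),62),("jR",px2w((350.9,164.4),62),62),("t1",ds(56,0,0),40),("t0",ds(-56,0,0),40)]:
    f=find(im,p[:2],z); print(n,p.round(),f and (f[0].round(1),f[1],inbox(f[0]).round(1)))
for th in(1.2,1.3,1.4,1.5,1.57): print(th,[(w2px(bx(80-160*np.cos(th),y,66+160*np.sin(th)))-[190,90])*2.66 for y in(125,-125)])
for p in[(557,118),(-0,0)]: pass
E
```

```text
jL [558.  55.  62.] (array([560.9,  56.4]), 168, array([-19.1,  59.8]))
jR [575. -63.  62.] (array([576.9, -61.5]), 170, array([-13.8, -59.1]))
t1 [ 556. -305.    0.] (array([ 555.5, -297.5]), 279, array([ -56.2, -292.3]))
t0 [ 447. -279.    0.] (array([ 440.4, -271.7]), 287, array([-168.5, -256.3]))
1.2 [array([221.03419838, 138.97723651]), array([504.63049948, 107.49052442])]
1.3 [array([218.6682773 , 120.63400469]), array([503.02500823,  89.08610955])]
1.4 [array([216.4924074 , 102.27878686]), array([501.15115968,  70.72058032])]
1.5 [array([214.53950703,  84.18450533]), array([499.03601142,  52.66702792])]
1.57 [array([213.32060422,  71.8177034 ]), array([497.42875119,  40.35869216])]
```

```bash
cat >> h.py <<'E'
def park(): env.reach([420,250,300],down(0)); return viewer.camera("top")
def pick(xy,yaw,z,opn,w):
    set_gripper(opn); env.reach([*xy,max(z+100,220)],down(yaw))
    hit=env.move_l([*xy,z],rate=120,f_stop=10); set_gripper(w-12); s=st()
    env.move_l([*xy,max(z+110,220)],rate=150); print("pick",hit,s,st()[3:]); return abs(st()[3]-w)<5
def place(xy,yaw,z,opn):
    env.reach([*xy,max(z+110,220)],down(yaw)); env.move_l([*xy,z+15],rate=150)
    hit=env.move_l([*xy,z],rate=30,f_stop=6); s=st(); set_gripper(opn)
    env.move_l([*xy,max(z+110,220)],rate=150); print("place",hit,s)
STAGE=np.array([385.,-60.]); JZ=105; TZ=90  # TCP z: jar on box floor, tin on board
E
python3 - <<'E'
from h import *
im=cv2.imread("pics/top2.png")
jr=find(im,[576.9,-61.5],62)[0]
if pick(jr,BY,JZ,70,46): place(STAGE,0,JZ-6,70)
im=park(); cv2.imwrite("pics/top3.png",im); save(im,"c5",190,90,490,315,2.66)
for n,p,z in [("jL",[560.9,56.4],62),("st",STAGE,56),("t1",[555,-297],40),("t0",[440,-272],40)]: print(n,find(im,p,z))
E
```

```text
pick False (24.2, array([577. , -61.5, 105.4]), array([-0.5, -0.5,  4.6]), 45.7, 30.0) (45.8, 30.0)
place True (27.2, array([385. , -60. ,  99.2]), array([-0. , -0.1,  2.4]), 45.5, 30.0)
jL (array([560.95825644,  56.31289833]), 169)
st (array([387.57349464, -60.06848503]), 220)
t1 (array([ 555.17664763, -297.55289849]), 277)
t0 (array([ 440.44425859, -271.9985913 ]), 290)
```

View pics/c5.png

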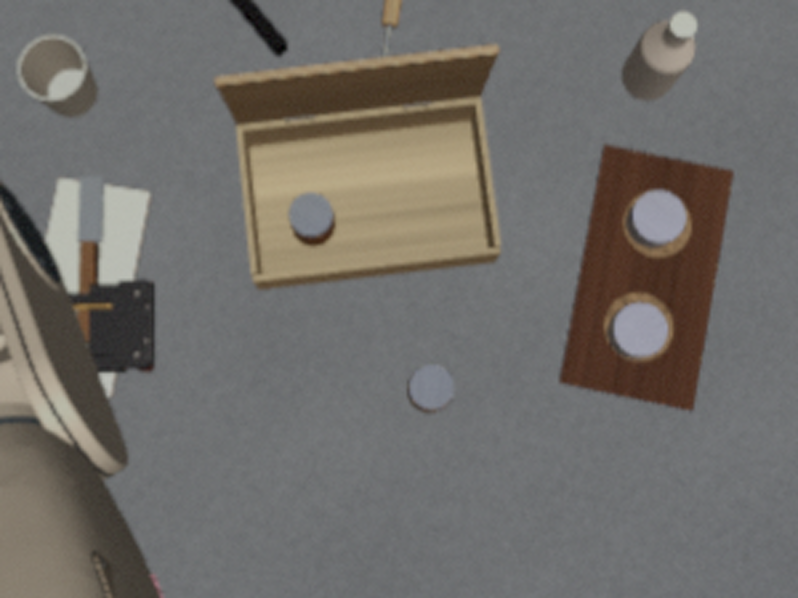

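The jar stands upright at staging (432,387), all else in place. Continue: tin → right half, then the left jar → far coaster.

Run:
```python
from h import *
im=cv2.imread("pics/top3.png")
if pick(find(im,[555,-297],40)[0],DY,TZ,80,54):
    place(bx(-18,-60,0)[:2],BY,TZ+2,72)
    im=park(); j=find(im,[561,56.3],62); print("jL",j)
    if np.hypot(*(j[0]-[561,56.3]))<60 and pick(j[0],BY,JZ,70,46): place(ds(56,0,0)[:2],DY,JZ-2,70)
im=park(); cv2.imwrite("pics/top4.png",im); save(im,"c6",190,90,490,315,2.66)
for n,p,z in [("tinbox",bx(-18,-60,0)[:2],42),("st",STAGE,56),("j",ds(56,0,0)[:2],60),("t0",[440,-272],40)]: print(n,find(im,p,z))
```

```text
pick False (34.3, array([ 555.3, -297.7,   90.3]), array([ 0.3, -0.5,  2.5]), 53.4, 30.0) (53.3, 30.0)
place True (37.6, array([572.6, -62.7,  92.2]), array([-0.9, -0.2,  4.5]), 53.2, 30.0)
jL (array([561.06310584,  56.25482903]), 168)
pick False (43.4, array([561.2,  56.3, 105.4]), array([ 0.1, -0.7,  4.1]), 45.1, 30.0) (45.4, 30.0)
place True (47.0, array([ 556.2, -304.5,  103.2]), array([-0.3,  0.7,  4.4]), 45.5, 30.0)
tinbox (array([559.49523213, -89.83800248]), 269)
st (array([387.48153714, -59.72864455]), 218)
j (array([ 556.55828275, -303.72751493]), 189)
t0 (array([ 440.38936437, -271.76282885]), 291)
```

View pics/c6.png

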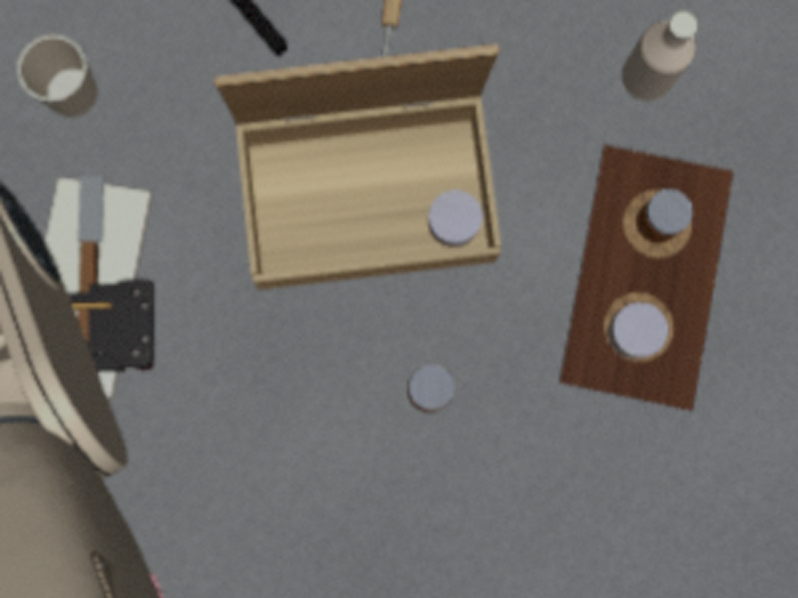

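The tin in the box got knocked toward the corner (455,217), now about box (-34,-86), still inside limits. Continue with the rest.

Run:
```python
from h import *
im=cv2.imread("pics/top4.png")
if pick(find(im,[440,-272],40)[0],DY,TZ,80,54):
    place(bx(-18,60,0)[:2],BY,TZ+2,72)
    im=park(); j=find(im,STAGE,56); print("stage",j)
    if pick(j[0],0,JZ-6,70,46): place(ds(-56,0,0)[:2],DY,JZ-2,70)
im=park(); cv2.imwrite("pics/top5.png",im); save(im,"c7",190,90,490,315,2.66)
for n,p,z in [("tR",[559.5,-89.8],42),("tL",bx(-18,60,0)[:2],42)]: f=find(im,p,z); print(n,f,inbox(f[0]))
for x in(56,-56): p=ds(x,0,0)[:2]; print("jar err",find(im,p,60)[0]-p)
```

```text
pick False (54.7, array([ 440.5, -271.9,   90.3]), array([-0.8,  0.4,  5. ]), 53.8, 30.0) (53.8, 30.0)
place True (58.5, array([561.9,  56.8,  92.2]), array([ 0.6, -0.6,  3.8]), 53.5, 30.0)
stage (array([387.68053761, -59.85828474]), 221)
pick False (64.2, array([387.8, -59.9,  99.3]), array([-0.6, -0.9,  6. ]), 45.8, 30.0) (45.3, 30.0)
place True (67.4, array([ 447.2, -278.8,  103.2]), array([-0.4,  0.1,  4.3]), 45.2, 30.0)
tR (array([559.4055188 , -89.86717542]), 270) [-33.71524465 -85.79188518]
tL (array([560.45828297,  56.16108134]), 260) [-19.58553686  59.55498078]
jar err [0.14766917 0.84496557]
jar err [-2.17363715  1.53143579]
```

View pics/c7.png

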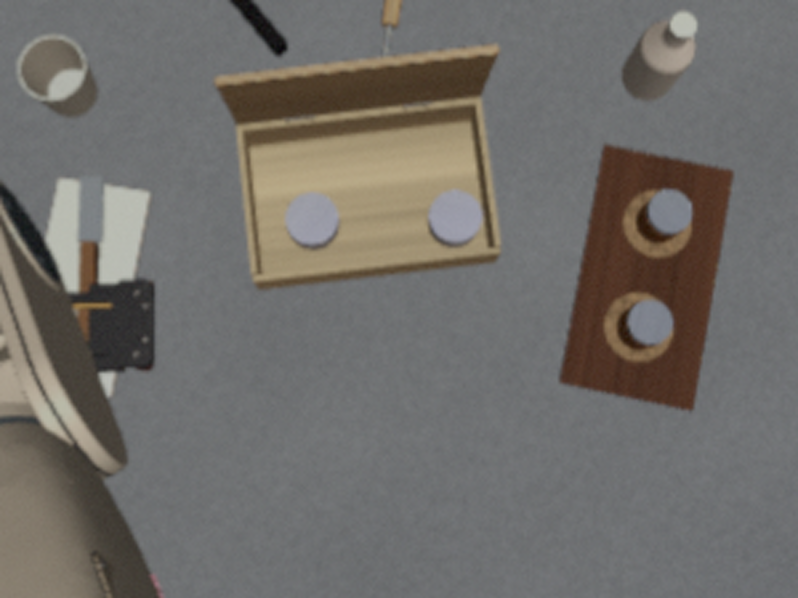

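Both jars centred on coasters, both tins upright in the box, lid still open. Shut the lid with the closed fingers from behind.

Run:
```python
from h import *
set_gripper(0)
env.move_l([420,250,390],rate=200)
env.reach(bx(118,0,380),down(BY)); env.move_l(bx(118,0,66+128+80),rate=120)
def c(th,r=128):
    return bx(80-r*np.cos(th)+8*np.sin(th)+10, 0, 66+r*np.sin(th)+8*np.cos(th)+80)
for th in np.arange(1.6,0.05,-0.1):
    if env.move_l(c(th),rate=80,f_stop=25): print("stop",th,st()); break
    if round(th*10)%4==0: print(round(th,1),st())
else:
    print(env.move_l(c(-0.03),rate=25,f_stop=15),st())
    p=env.read_state()["tool_pos"]; env.move_l([p[0],p[1],300],rate=150)
im=park(); cv2.imwrite("pics/top6.png",im)
a=cv2.resize(im[90:250,190:490],None,fx=2,fy=2,interpolation=cv2.INTER_CUBIC)
b=cv2.resize(viewer.camera("scene")[140:330,200:450],None,fx=1.4,fy=1.4)
cv2.imwrite("pics/c8.png",np.vstack([a,np.pad(b,((0,0),(0,600-b.shape[1]),(0,0)))]))
```

```text
1.6 (75.4, array([686.7,   7.6, 274.5]), array([ 0.1, -0.4, -0.2]), 0.7, 0.0)
1.2 (76.6, array([636.1,   3.2, 268.2]), array([-0.6, -0.3, -0.1]), 1.0, 0.0)
0.8 (77.8, array([591.5,  -0.8, 243.2]), array([ 0.2,  0.4, -0.3]), 0.1, 0.0)
0.4 (79.1, array([560.3,  -3.6, 202.9]), array([ 0.1, -0.3, -0.5]), 0.2, 0.0)
True (80.5, array([548. ,  -4.8, 154.3]), array([-1.4,  0.9,  9.8]), 0.5, 4.5)
```

View pics/c8.png

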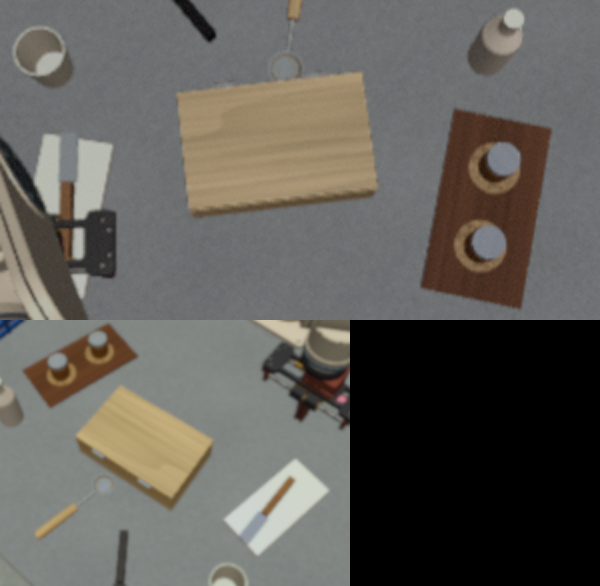

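The lid is flush (fingertips stopped at z = 74), jars are on the coasters, the blade lies on its rest, and the bystanders haven't moved.

Run:
```python
from h import *
env.hold(0.5); print(st(), workorder.sign_off())
```

```text
the job is handed in; nothing more can be done
(83.4, array([420. , 249.9, 300. ]), array([-1.1, -0.3,  0.2]), 0.5, 0.0) None
```

The job is handed in at 83 s: both jars are centred on coasters, both tins stand in the box with the lid shut, and the blade is back on its rest. One tin was knocked about 30 mm inside the box but stayed within limits; sign-off returned no verdict.

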